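# Clear the hatch and draw out the back-scratcher

## Robot

A 7-joint arm with a two-finger parallel gripper is mounted at the origin on the work surface. World frame = base frame: x ahead of the robot, y to its left, z up, the work surface at z = 0. Lengths are in m, angles in degrees, forces in N, time in s.
With the tool pointing down it reaches from about 0.425 to 0.875 m from the base axis. Payload 4.7 kg.
Tool frame: the origin (TCP) lies midway between the tips of the shut fingers; the grasp point (between the pads) lies 19 mm behind it; z points along the fingers, y is the direction in which the jaws open and shut (so a half turn about z gives the same grasp; the last joint's range is limited). The gripper opens to 87 mm and grips with 3 to 60 N. Pads are 19 mm wide; open, the fingers measure 117 mm over their backs; the gripper's body (75 mm by 190 mm) begins 51 mm behind the grasp point.
Start: joints at [-76.026, 18.392, -4.016, 83.108, 1.295, 78.541, -3.26], TCP at [0.148, 0.633, 0.223] pointing down, gripper open.
Joint ranges: [-163.93, 163.93], [-17.29, 119.83], [-79.2, 71.16], [3.27, 140.29], [-89.18, 269.18], [5.43, 117.66], [-154.24, 154.24]. Speed limits (degrees/s): [147.25, 147.25, 180, 180, 180, 180, 180].

## Interface

Orientations are given as [roll, pitch, yaw] about the fixed x, y, z axes, in that order (R = Rz(yaw) Ry(pitch) Rx(roll)).
In Python, from cell import env gives the robot as it stands. The module is installed in compiled form; this text tells all that it offers.
- The arm moves only by the tool servo_tool, never from a script. Its argument "plan" is a list of rows, each a list of 3 entries, a list of its own where there are three numbers: the opening, from 0 (shut) to 1 (fully open), then the shift along the tool's x, y, z in cm, then the turn, a rotation vector about the tool's x, y, z in degrees. A call has 1 to 20 rows; each row shifts and turns the pose as measured when the row begins, along the tool's axes as they then stand; what a row does not reach is not made up. A row lasts 1/12 s, in which the tool goes at most 41.7 mm and 7.16 degrees, less where a joint would pass 70% of its speed; a pose out of reach is approached as far as the arm can. A call is refused whole if a number of a shift passes 4.17 or a number of a turn 7.16, either way. A call with a gripper value outside its range is refused whole. The fingers move at their own pace and stop on an object; "force" is the grip in N (left out, the last holds). Time passes only in rows, so rows that do not move let the fingers close. It gives the time, the measured TCP pose, the force and the opening at its end, in the units of the state.
- env.get_obs(): the state, without advancing time (a new reading comes with each control period).
- env.read_camera(name): name is "scene" or "top" or "wrist"; returns a dict with "image" (400x640x3 uint8, blue, green, red), "fx", "fy", "cx", "cy" (pixels), "rvec" (rotation vector, rad) and "tvec" (3), from world to camera coordinates, as OpenCV has them; the wrist camera has in their place "T_tool_cam" (4x4, takes a point from camera to tool coordinates, whose origin is the TCP and whose axes are the flange's). Camera axes: x right, y down, z forward; pixel columns grow to the right and rows downward; lengths in m; the calibration is good to about 2 mm. A picture is of the moment at which its call begins: read the wrist's pose just before it. There is no depth.
- env.sign_off(): hands the job in, once; it reports no verdict.
The state is a dict: "time_s": time; "qpos": joint angles; "joint_velocities": joint speeds; "effort": joint torques, N m; "tool_pos": TCP position; "tool_rot": TCP orientation; "force": force on the tool from outside, world axes, zero at the start; "wrist_torque": the same for the moment, N m; "grip_width": finger opening in m.
Only numpy, scipy, OpenCV 4.12 (cv2) and the standard library are available. Lean on these libraries where they do the work, as an engineer would, in place of code of your own. Each camera call takes 0.05 s, during which the arm holds its last target. There are 200 camera calls.

## Task

Take the card-game case that lies across the hatch of the wooden box and stack it squarely, edges flush, on the two cases already piled beside it, and let it go there. Then reach in through the hatch, take the bamboo back-scratcher, which is longer than the hatch, tilt it and draw it out handle end first without prising hard against the box. Finish still holding the scratcher in the gripper, all of it at least 50 mm above the top of the box and touching nothing else, with the pile still square where it stood and the other things on the unit left as they were.

Things in the scene. Friction and masses are not known exactly. Their poses are not given: they have to be found in the camera images.
- box: Fixed brown wooden box, 140 (x) by 310 (y) by 64 mm high; origin at the centre of its underside, z up. Walls 8 mm, floor 6 mm, fixed top 6 mm thick (underside at 58 mm). The top is closed but for a rectangular hatch towards its +y end: 100 mm wide (box x -50 to +50 mm), 155 mm long (box y -18 to +137 mm).
- hatch (a point): Centre of the hatch at the level of the box's top face: box (0, 59.5, 64) mm; axes as the box.
- scratcher: Loose bamboo back-scratcher, 230 mm long (its y), flat on the box's inner floor, 6 mm above the unit, nearly along box y: handle under the hatch, claw under the closed top. Handle 16 mm wide (x) and 16 high, y -75 to +115 mm; claw head 32 wide, y -115 to -72. Origin at mid-length on its underside, z up. About 70 g (varies), balances near y -10 mm.
- handle_end (a point): Middle of the handle's end face: scratcher (0, 115, 8) mm.
- claw_end (a point): Middle of the claw tips: scratcher (0, -115, 8) mm.
- case_loose: Loose rigid grey card-game case with a dark seam round it, 124 (its x) by 64 (its y) by 18 mm high, about 220 g (varies); lies flat on the box's top with its long side bridging the width of the hatch. Origin at the centre of its underside. Either way round will do on the pile.
- case_mid: Upper of two cases of the same shape and size piled squarely on the unit to the left (+y) of the box; origin at the centre of its underside, 18 mm above the unit; its top is at 36 mm.
- case_low: Lower case of that pile, same size, standing on the unit; origin at the centre of its underside.
- remote: Bystander: loose black remote control, 165 x 45 x 18 mm, between the box and the pile; origin at the centre of its underside.
- duck: Bystander: loose yellow rubber duck, 70 mm long, 69 mm high; origin under its centre.
- money_box: Bystander: loose white ceramic pig money box, about 115 x 84 x 102 mm high; origin under its centre.
- tumbler: Bystander: loose stainless steel tumbler, 74 mm across, 125 mm high; origin under its centre.
- dish: Bystander: loose small ceramic dish, 90 mm across, 22 mm high; origin under its centre.
Not all that is in view belongs to the job. What is shaped like the case_mid but green or red is not meant.

How it is judged:
By the outcome, as a careful person would: the job done as asked, in the order asked, and still so for the second after the job is handed in, while the arm keeps its last pose, push and grip.
It also fails if it takes over 54 s, if anything falls off the work surface, if the arm or the gripper's body presses on something with over 40 N, if the wrist force passes 120 N, or if a joint passes its speed limit or range.

## Working session

There is one attempt and no reset: what is moved stays moved. The work goes in short steps, Python scripts to look and compute and a tool call to move; the robot and the scene stay as the last step left them, time stands still between calls to the robot, and variables do not carry over. Pictures are saved under pics/ and viewed, about 8 in all and at most 12, crops included, and the job is handed in when it is done.

Besides the shell and the picture viewer there is one more tool, called as name(argument=value, ...), one argument or row to a line, values as JSON. servo_tool: Moves the arm, as the interface text tells. Its arguments: {"type":"object","properties":{"plan":{"type":"array"},"force":{"type":"number"}},"required":["plan"]}

```bash
mkdir -p pics; cat > h.py <<'E'
import numpy as np, cv2
from cell import env
from scipy.spatial.transform import Rotation as R
def cam(name):
    o=env.get_obs(); c=env.read_camera(name)
    if 'rvec' in c:
        Rm=cv2.Rodrigues(np.array(c['rvec'],float))[0]; t=np.array(c['tvec'],float).ravel()
    else:
        T=np.eye(4); T[:3,:3]=R.from_euler('xyz',o['tool_rot'],degrees=True).as_matrix(); T[:3,3]=o['tool_pos']
        W=np.linalg.inv(T@np.array(c['T_tool_cam'])); Rm=W[:3,:3]; t=W[:3,3]
    c['R']=Rm; c['t']=t; return c
def ray(c,u,v,z):
    d=c['R'].T@np.array([(u-c['cx'])/c['fx'],(v-c['cy'])/c['fy'],1]); o=-c['R'].T@c['t']
    return o+d*(z-o[2])/d[2]
def proj(c,p):
    q=c['R']@np.array(p)+c['t']; return c['fx']*q[0]/q[2]+c['cx'],c['fy']*q[1]/q[2]+c['cy']
def save(n,im): cv2.imwrite('pics/'+n+'.png',im)
E
python3 - <<'E'
from h import *
o=env.get_obs(); print(o)
a=cam('top');b=cam('scene')
for n,c in(('top',a),('scene',b)): print(n,c['fx'],(-c['R'].T@c['t']).round(3)); np.savez('pics/'+n,R=c['R'],t=c['t'],fx=c['fx'],fy=c['fy'],cx=c['cx'],cy=c['cy'],im=c['image'])
save('top0',cv2.resize(a['image'],(800,500)));save('scene0',cv2.resize(b['image'],(800,500)))
E
```

```text
{'time_s': 0.0, 'qpos': array([-76.02668011,  18.4392336 ,  -4.01628541,  83.17585546,
         1.29480691,  78.53952377,  -3.25973006]), 'joint_velocities': array([ 0.00841318, -0.00612713, -0.01023263,  0.00604977,  0.05450382,
        0.00424222, -0.0139441 ]), 'effort': array([ 3.43779884e-04, -4.91285706e+01, -4.03736411e-01, -3.12531388e+01,
       -6.39723195e-02,  4.39381355e-02,  1.66227560e-04]), 'tool_pos': array([0.14796048, 0.63236613, 0.22145128]), 'tool_rot': array([-1.79890623e+02,  5.31106004e-03,  1.66837403e+02]), 'force': array([ 0.15513418, -0.57585772, -0.36398284]), 'wrist_torque': array([ 0.01223168, -0.00225913,  0.04406657]), 'grip_width': 0.08707797414182127}
top 486.7081656171491 [0.463 0.055 1.197]
scene 394.6691761996678 [1.002 0.399 0.769]
```

View pics/top0.png

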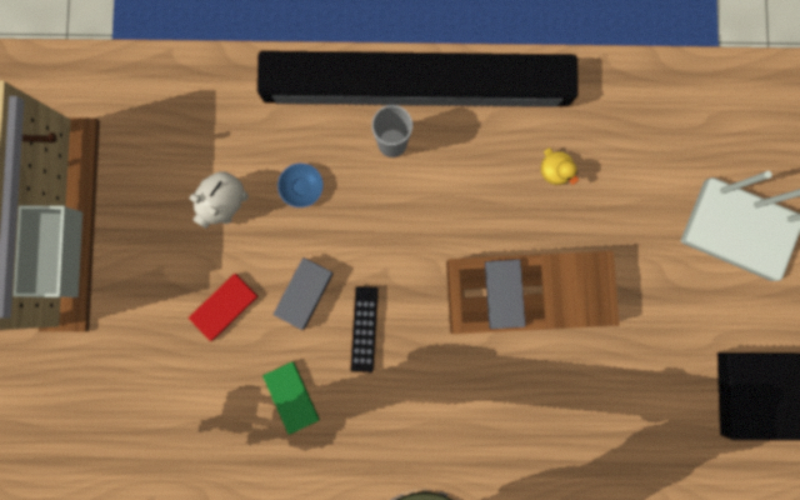

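View pics/scene0.png

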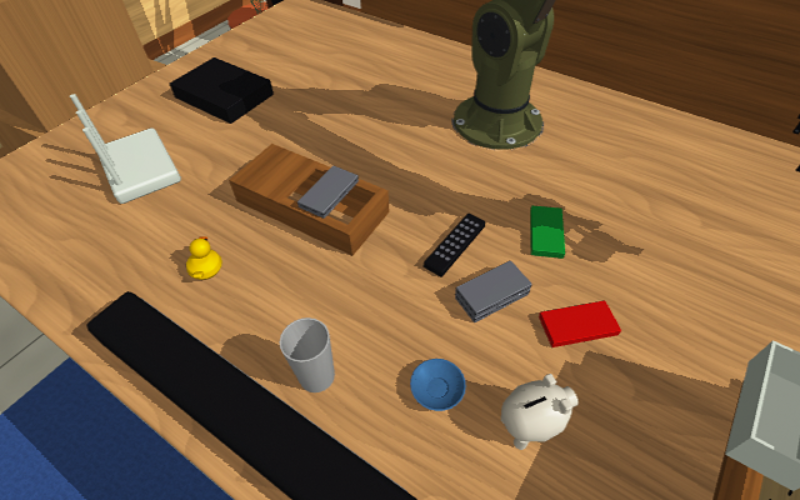

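```bash
cat > m.py <<'E'
from h import *
def load(n):
    d=np.load('pics/'+n+'.npz'); return {k:d[k] for k in d}
if __name__=='__main__':
    a=load('top'); im=a['im']; 
    hsv=cv2.cvtColor(im,cv2.COLOR_BGR2HSV)
    m=((hsv[...,1]<70)&(hsv[...,2]>60)&(hsv[...,2]<170)).astype(np.uint8)*255
    m=cv2.morphologyEx(m,cv2.MORPH_OPEN,np.ones((3,3)))
    for c in cv2.findContours(m,0,2)[0]:
        if cv2.contourArea(c)<300: continue
        r=cv2.minAreaRect(c); (u,v)=r[0]
        for z,n in((.082,'loose'),(.036,'mid')):
            b=np.array([ray(a,*p,z)[:2] for p in cv2.boxPoints(r)])
            e=b[1]-b[0],b[2]-b[1]
            L=max(e,key=np.linalg.norm)
            print(n,(round(u),round(v)),b.mean(0).round(4),[round(float(np.linalg.norm(x)),4) for x in e],'long yaw',np.degrees(np.arctan2(L[1],L[0])).round(1))
    # box top corners (800x500 px read by eye)
    for u,v in((447,262),(453,332),(619,323),(613,250)): print(ray(a,u/1.25,v/1.25,.064).round(4))
    save('crop0',cv2.resize(im[190:290,200:510],None,fx=2.58,fy=2.58,interpolation=2))
E
python3 m.py
```

```text
loose (403, 235) [ 0.4872 -0.1406] [0.0667, 0.1231] long yaw -176.6
mid (403, 235) [ 0.4882 -0.1486] [0.0694, 0.1281] long yaw -176.6
loose (242, 235) [0.4847 0.2284] [0.1191, 0.0635] long yaw -26.7
mid (242, 235) [0.4856 0.2355] [0.124, 0.0661] long yaw -26.7
loose (56, 202) [0.5569 0.6552] [0.1622, 0.0354] long yaw 0.1
mid (56, 202) [0.5608 0.6799] [0.1689, 0.0369] long yaw 0.1
loose (179, 163) [0.6483 0.3787] [0.1071, 0.0638] long yaw -27.4
mid (179, 163) [0.6559 0.392 ] [0.1115, 0.0665] long yaw -27.4
loose (314, 103) [0.7932 0.0684] [0.0727, 0.1003] long yaw -179.6
mid (314, 103) [0.8069 0.0689] [0.0758, 0.1044] long yaw -179.6
loose (24, 165) [0.6434 0.7339] [0.4148, 0.1118] long yaw 3.6
mid (24, 165) [0.6509 0.7619] [0.4319, 0.1164] long yaw 3.6
[ 0.5454 -0.0368  0.064 ]
[ 0.4156 -0.0482  0.064 ]
[ 0.4347 -0.3564  0.064 ]
[ 0.5707 -0.3481  0.064 ]
```

View pics/crop0.png

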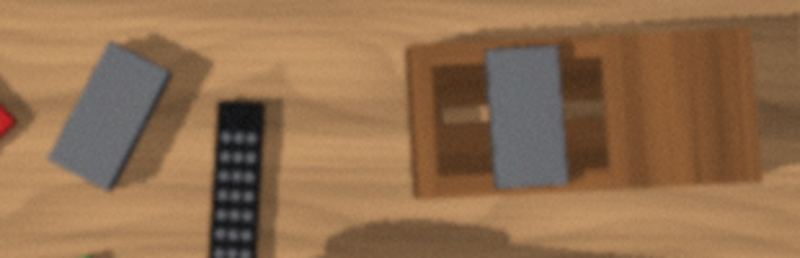

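```bash
cat >> h.py <<'E'
def to(p,rpy,o=None):
    """tool-frame shift (cm) to p after turning to rpy, and turn needed (deg rotvec, in present tool axes)"""
    o=o or env.get_obs(); Rc=R.from_euler('xyz',o['tool_rot'],degrees=True); Rt=R.from_euler('xyz',rpy,degrees=True)
    s=Rc.inv().apply(np.array(p)-o['tool_pos'])*100; s2=Rt.inv().apply(np.array(p)-o['tool_pos'])*100
    w=(Rc.inv()*Rt).as_rotvec(degrees=True)
    print('shift now-axes',s.round(2),'| turned-axes',s2.round(2),'| turn',w.round(2),'|',o['tool_pos'].round(4),np.round(o['tool_rot'],2),'F',o['force'].round(1),'w',round(o['grip_width'],4),'t',o['time_s'])
E
python3 - <<'E'
from h import *
to([.43,.36,.2],[180,0,-176.6]); o=dict(env.get_obs()); o['tool_pos']=np.array([.43,.36,.2]);o['tool_rot']=[180,0,-176.6]; to([.487,-.141,.2],[180,0,-176.6],o)
E
```

```text
shift now-axes [-33.66 -20.1    2.19] | turned-axes [-26.53 -28.87   2.16] | turn [-1.000e-01 -1.000e-02 -1.656e+01] | [0.148  0.6324 0.2216] [-1.7990e+02  1.0000e-02  1.6684e+02] F [-0.3  0.2 -0.9] w 0.0867 t 0.1
shift now-axes [ -2.72 -50.35  -0.  ] | turned-axes [ -2.72 -50.35  -0.  ] | turn [0. 0. 0.] | [0.43 0.36 0.2 ] [ 180.     0.  -176.6] F [-0.3  0.2 -0.9] w 0.0867 t 0.1
```

servo_tool(
  plan=[
    [1, [0, 0, 0], [0, 0, -5.5]],
    [1, [0, 0, 0], [0, 0, -5.5]],
    [1, [0, 0, 0], [0, 0, -5.5]],
    [1, [-2.4, -2.6, 0.2], [0, 0, 0]],
    [1, [-2.4, -2.6, 0.2], [0, 0, 0]],
    [1, [-2.4, -2.6, 0.2], [0, 0, 0]],
    [1, [-2.4, -2.6, 0.2], [0, 0, 0]],
    [1, [-2.4, -2.6, 0.2], [0, 0, 0]],
    [1, [-2.4, -2.6, 0.2], [0, 0, 0]],
    [1, [-2.4, -2.6, 0.2], [0, 0, 0]],
    [1, [-2.4, -2.6, 0.2], [0, 0, 0]],
    [1, [-2.4, -2.6, 0.2], [0, 0, 0]],
    [1, [-2.4, -2.6, 0.2], [0, 0, 0]],
    [1, [-2.4, -2.6, 0.2], [0, 0, 0]],
  ],
  force=30,
)

```text
time_s: 1.27
tool_pos: [0.4323, 0.3607, 0.1897]
tool_rot: [-179.6, -0.7, -174.6]
force: [0.8, 1.2, 0.9]
grip_width: 0.0871
```

```bash
python3 -c "
from h import *
to([.487,-.141,.2],[180,0,-176.6]); print(env.get_obs()['qpos'].round(1))"
```

```text
shift now-axes [ -0.68 -50.47  -0.65] | turned-axes [ -2.49 -50.41  -1.03] | turn [-0.45 -0.71  2.04] | [0.4323 0.3607 0.1897] [-179.56   -0.71 -174.57] F [0.8 1.2 0.9] w 0.0871 t 1.2667
[-49.    9.5   7.3  97.9  -1.3  73.5  54. ]
```

servo_tool(
  plan=[
    [1, [-1.2, -3.1, -0.3], [-0.1, -0.2, 0.5]],
    [1, [-1.2, -3.1, -0.3], [-0.1, -0.2, 0.5]],
    [1, [-1.2, -3.1, -0.3], [-0.1, -0.2, 0.5]],
    [1, [-1.2, -3.1, -0.3], [-0.1, -0.2, 0.5]],
    [1, [0, 0, 0], [0, 0, 0]],
    [1, [0, 0, 0], [0, 0, 0]],
  ],
)

```text
time_s: 1.77
tool_pos: [0.4976, 0.2235, 0.1991]
tool_rot: [-179.6, 0.0, -177.6]
force: [-0.6, 1.2, -0.1]
grip_width: 0.0867
```

```bash
python3 - <<'E'
from h import *
c=cam('wrist'); np.savez('pics/w_pile',R=c['R'],t=c['t'],fx=c['fx'],fy=c['fy'],cx=c['cx'],cy=c['cy'],im=c['image'])
print((-c['R'].T@c['t']).round(3),c['R'][2].round(2),proj(c,[.4856,.2355,.036]))
save('w_pile',c['image']); to([.487,-.141,.2],[180,0,-176.6])
E
```

```text
[0.431 0.221 0.36 ] [ 0.25  0.   -0.97] (np.float64(332.5585592280623), np.float64(171.0425898403055))
shift now-axes [  2.61 -36.26   0.25] | turned-axes [  3.26 -36.21  -0.08] | turn [-0.53  0.06 -1.03] | [0.4981 0.2224 0.1992] [-1.7947e+02  6.0000e-02 -1.7763e+02] F [ 0.7 -0.9 -0. ] w 0.087 t 1.8167
```

View pics/w_pile.png

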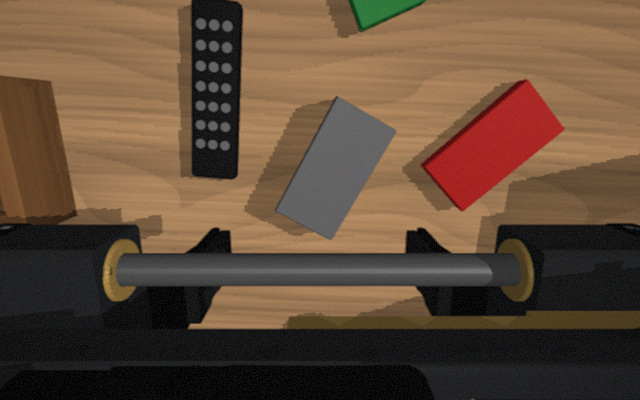

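servo_tool(
  plan=[
    [1, [0.3, -3.7, 0], [-0.1, 0, -0.1]],
    [1, [0.3, -3.7, 0], [-0.1, 0, -0.1]],
    [1, [0.3, -3.7, 0], [-0.1, 0, -0.1]],
    [1, [0.3, -3.7, 0], [-0.1, 0, -0.1]],
    [1, [0.3, -3.7, 0], [-0.1, 0, -0.1]],
    [1, [0.3, -3.7, 0], [0, 0, -0.1]],
    [1, [0.3, -3.7, 0], [0, 0, -0.1]],
    [1, [0.3, -3.7, 0], [0, 0, -0.1]],
    [1, [0.3, -3.7, 0], [0, 0, -0.1]],
    [1, [0, 0, 0], [0, 0, 0]],
    [1, [0, 0, 0], [0, 0, 0]],
  ],
)

```text
time_s: 2.73
tool_pos: [0.4885, -0.1094, 0.1967]
tool_rot: [179.9, -0.1, -175.0]
force: [0.3, 0.4, 0.0]
grip_width: 0.0871
```

```bash
cat > q.py <<'E'
from h import *
def fit(c,im,z,seed):
    hsv=cv2.cvtColor(im,cv2.COLOR_BGR2HSV)
    m=((hsv[...,1]<60)&(hsv[...,2]>80)&(hsv[...,2]<190)).astype(np.uint8)*255
    m=cv2.morphologyEx(m,cv2.MORPH_OPEN,np.ones((3,3)))
    for k in cv2.findContours(m,0,cv2.CHAIN_APPROX_NONE)[0]:
        if cv2.pointPolygonTest(k,seed,False)<=0: continue
        h=cv2.convexHull(k)[:,0]
        P=np.array([ray(c,*p,z)[:2] for p in h.astype(float)]); r=cv2.minAreaRect((P*1000).astype(np.float32))
        b=cv2.boxPoints(r)/1000; e=[b[1]-b[0],b[2]-b[1]]; L=max(e,key=np.linalg.norm)
        print('centre',b.mean(0).round(4),'size',[round(float(np.linalg.norm(x)),4) for x in e],'yaw',((np.degrees(np.arctan2(L[1],L[0]))+90)%180-90).round(2)); print('corners px',[tuple(int(q) for q in proj(c,[*p,z])) for p in b])
def load(n):
    d=np.load('pics/'+n+'.npz'); return {k:d[k] for k in d}
E
python3 - <<'E'
from q import *
p=load('w_pile'); fit(p,p['im'],.036,(332.,171.))
c=cam('wrist'); s=proj(c,[.487,-.141,.082]);print(s); fit(c,c['image'],.082,s)
save('w_loose',c['image']); to([.487,-.141,.066],[180,0,-176.6])
E
```

```text
centre [0.4863 0.2368] size [0.1224, 0.0623] yaw -26.57
corners px [(337, 96), (275, 210), (330, 239), (396, 130)]
(np.float64(279.3806167617753), np.float64(190.10626436007755))
centre [ 0.4837 -0.1424] size [0.0635, 0.1157] yaw 4.55
corners px [(317, 113), (235, 112), (242, 251), (316, 252)]
shift now-axes [ 0.39 -3.08 13.08] | turned-axes [ 0.32 -3.08 13.08] | turn [ 0.04 -0.07  1.62] | [ 0.4884 -0.1101  0.1968] [ 1.7996e+02 -7.0000e-02 -1.7498e+02] F [-0.2 -0.7 -0.7] w 0.0872 t 2.7833
```

View pics/w_loose.png

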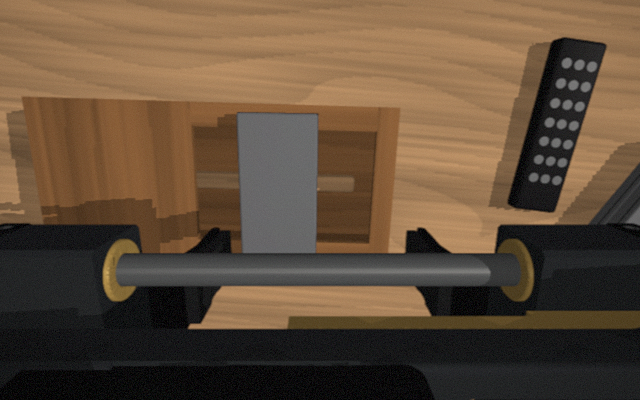

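```bash
python3 - <<'E'
from q import *
c=cam('wrist'); np.savez('pics/w_loose',R=c['R'],t=c['t'],fx=c['fx'],fy=c['fy'],cx=c['cx'],cy=c['cy'],im=c['image'])
g=cv2.cvtColor(c['image'],cv2.COLOR_BGR2HSV)
m=((g[...,1]<60)&(g[...,2]>80)&(g[...,2]<190))
L=[];Rr=[]
for v in range(125,245,4):
    u=np.where(m[v,220:335])[0]+220; L.append(ray(c,u.min()-.5,v,.082)[:2]); Rr.append(ray(c,u.max()+.5,v,.082)[:2])
for P in(L,Rr):
    P=np.array(P); k=np.polyfit(P[:,0],P[:,1],1); print('edge yaw',np.degrees(np.arctan(k[0])).round(2),'y at x=.487',np.polyval(k,.487).round(4))
for n,u,v,z in(('case end L',237,113,.082),('case end R',318,113,.082),('box +y low-x',399,107,.064),('box -y lowx',24,97,.064),('hatch',193,126,.064),('hatch',376,131,.064),('hatch',369,243,.064),('handle end a',353,178,.022),('handle end b',353,191,.022),('handle l a',197,174,.022),('handle l b',197,187,.022)): print(n,ray(c,u,v,z)[:2].round(4))
E
```

```text
edge yaw 3.91 y at x=.487 -0.1738
edge yaw 4.07 y at x=.487 -0.1105
case end L [ 0.4287 -0.1782]
case end R [ 0.4232 -0.1158]
box +y low-x [ 0.4127 -0.0499]
box -y lowx [ 0.4317 -0.3552]
hatch [ 0.4429 -0.2183]
hatch [ 0.4336 -0.0662]
hatch [ 0.5331 -0.0598]
handle end a [ 0.4825 -0.0758]
handle end b [ 0.4956 -0.0743]
handle l a [ 0.4919 -0.2289]
handle l b [ 0.505  -0.2289]
```

servo_tool(
  plan=[
    [1, [0, -1.0, 2.5], [0, 0, 1.0]],
    [1, [0.1, -1.1, 2.5], [0, 0, 0]],
    [1, [0.1, -1.1, 2.5], [0, 0, 0]],
    [1, [0.1, 0, 2.0], [0, 0, 0]],
    [1, [0, 0, 0], [0, 0, 0]],
    [1, [0, 0, 0], [0, 0, 0]],
  ],
)

```text
time_s: 3.33
tool_pos: [0.4926, -0.1286, 0.0992]
tool_rot: [179.8, 0.1, -174.7]
force: [-0.2, -0.6, 0.2]
grip_width: 0.0872
```

```bash
python3 -c "
from h import *
to([.488,-.142,.066],[180,0,-176.0])"
```

```text
shift now-axes [ 0.59 -1.3   3.32] | turned-axes [ 0.55 -1.3   3.32] | turn [0.24 0.14 1.31] | [ 0.4926 -0.1286  0.0992] [ 1.7976e+02  1.4000e-01 -1.7469e+02] F [-0.2 -0.6  0.2] w 0.0872 t 3.3333
```

servo_tool(
  plan=[
    [1, [0.35, -1.0, 0], [0.2, 0.1, 1.0]],
    [1, [0.3, -0.6, 0.5], [0.1, 0.1, 0.6]],
    [1, [0.1, 0, 1.5], [0, 0, 0]],
    [1, [0, 0, 1.2], [0, 0, 0]],
    [1, [0, 0, 0], [0, 0, 0]],
    [1, [0, 0, 0], [0, 0, 0]],
  ],
)

```text
time_s: 3.83
tool_pos: [0.4911, -0.1444, 0.0712]
tool_rot: [-179.9, 0.5, -176.1]
force: [0.2, 0.5, -0.6]
grip_width: 0.0874
```

```bash
python3 -c "
from h import *
to([.488,-.142,.066],[180,0,-176.0])"
```

```text
shift now-axes [0.29 0.26 0.52] | turned-axes [0.29 0.26 0.52] | turn [-0.12  0.46 -0.12] | [ 0.4911 -0.1444  0.0712] [-179.88    0.46 -176.12] F [ 0.2  0.5 -0.6] w 0.0874 t 3.8333
```

servo_tool(
  plan=[
    [1, [0.35, 0.25, 0.6], [-0.1, 0.5, 0]],
    [1, [0, 0, 0], [0, 0, 0]],
    [0.55, [0, 0, 0], [0, 0, 0]],
    [0.55, [0, 0, 0], [0, 0, 0]],
    [0.55, [0, 0, 0], [0, 0, 0]],
    [0.55, [0, 0, 0], [0, 0, 0]],
    [0.55, [0, 0, 0], [0, 0, 0]],
  ],
  force=30,
)

```text
time_s: 4.42
tool_pos: [0.4888, -0.1421, 0.067]
tool_rot: [-180.0, 0.1, -176.1]
force: [-0.0, -0.7, -1.1]
grip_width: 0.0635
```

```bash
python3 -c "
from h import *
to([.488,-.142,.066],[180,0,-176.0])"
```

```text
shift now-axes [0.08 0.01 0.1 ] | turned-axes [0.08 0.01 0.1 ] | turn [-0.03  0.11 -0.11] | [ 0.4888 -0.1421  0.067 ] [-1.7997e+02  1.1000e-01 -1.7611e+02] F [-0.  -0.7 -1.1] w 0.0635 t 4.4167
```

servo_tool(
  plan=[
    [0.4, [0, 0, -0.5], [0, 0, 0]],
    [0.4, [0, 0, -1.5], [0, 0, 0]],
    [0.4, [0, 0, -2.5], [0, 0, 0]],
    [0.4, [0, 0, -2.5], [0, 0, 0]],
    [0.4, [0, 0, -1], [0, 0, 0]],
    [0.4, [0, 0, 0], [0, 0, 0]],
  ],
)

```text
time_s: 4.92
tool_pos: [0.4852, -0.1416, 0.1479]
tool_rot: [180.0, -0.4, -176.2]
force: [0.3, -0.1, -2.1]
grip_width: 0.0633
```

```bash
python3 -c "
from h import *
to([.4865,.2368,.12],[180,0,153.4])
c=cam('wrist'); save('w_held',c['image'])"
```

```text
shift now-axes [-2.68 37.75  2.79] | turned-axes [16.83 33.89  2.79] | turn [-0.08 -0.36 30.44] | [ 0.4852 -0.1416  0.1479] [ 179.98   -0.36 -176.16] F [ 0.3 -0.1 -2.1] w 0.0633 t 4.9167
```

View pics/w_held.png

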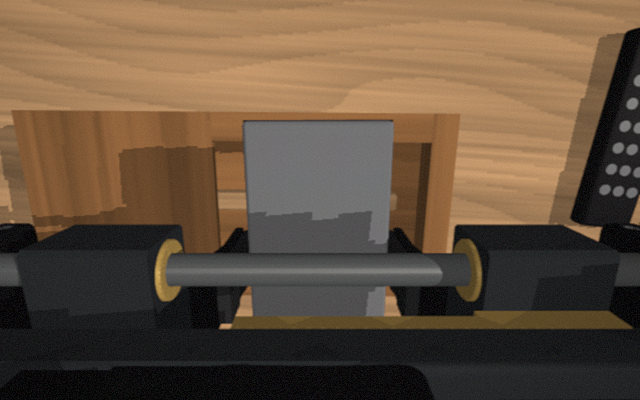

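```bash
cat > held.py <<'E'
from h import *
c=env.read_camera('wrist'); T=np.array(c['T_tool_cam'])
def tr(u,v,z):
    d=T[:3,:3]@np.array([(u-c['cx'])/c['fx'],(v-c['cy'])/c['fy'],1]); o=T[:3,3]; return (o+d*(z-o[2])/d[2]).round(4)
g=cv2.cvtColor(c['image'],cv2.COLOR_BGR2HSV); m=((g[...,1]<60)&(g[...,2]>80)&(g[...,2]<190))
pts=[]
for u in range(255,385,6):
    v=np.where(m[90:200,u])[0]
    if len(v): pts.append(tr(u,v.min()+90-.5,-.015)[:2])
P=np.array(pts); k=np.polyfit(P[:,1],P[:,0],1); print('end edge x',np.polyval(k,0).round(4),'slope deg',np.degrees(np.arctan(k[0])).round(2))
for v in(140,160,190,220):
    u=np.where(m[v,225:415])[0]+225; print(tr(u.min()-.5,v,-.015),tr(u.max()+.5,v,-.015))
E
python3 held.py
```

```text
end edge x 0.0631 slope deg 0.04
[ 0.0551 -0.0318 -0.015 ] [ 0.0551  0.0308 -0.015 ]
[ 0.0467 -0.0314 -0.015 ] [ 0.0467  0.0309 -0.015 ]
[ 0.0337 -0.0312 -0.015 ] [ 0.0337  0.0311 -0.015 ]
[ 0.0201 -0.0301 -0.015 ] [ 0.0201  0.0309 -0.015 ]
```

servo_tool(
  plan=[
    [0.4, [0, 0, 0], [0, 0, 4]],
    [0.4, [0, 0, 0], [0, 0, 6.5]],
    [0.4, [0, 0, 0], [0, 0, 6.5]],
    [0.4, [0, 0, 0], [0, 0, 6.5]],
    [0.4, [0, 0, 0], [0, 0, 6]],
    [0.4, [0.7, 1.4, 0], [0, 0, 0]],
    [0.4, [1.4, 2.8, 0], [0, 0, 0]],
    [0.4, [1.4, 2.8, 0], [0, 0, 0]],
    [0.4, [1.4, 2.8, 0], [0, 0, 0]],
    [0.4, [1.4, 2.8, 0], [0, 0, 0]],
    [0.4, [1.4, 2.8, 0], [0, 0, 0]],
    [0.4, [1.4, 2.8, 0], [0, 0, 0]],
    [0.4, [1.4, 2.8, 0], [0, 0, 0]],
    [0.4, [1.4, 2.8, 0], [0, 0, 0]],
    [0.4, [1.4, 2.8, 0], [0, 0, 0]],
    [0.4, [1.4, 2.8, 0], [0, 0, 0]],
    [0.4, [0.7, 1.4, 0], [0, 0, 0]],
    [0.4, [0.5, 0.8, 0], [0, 0, 0]],
    [0.4, [0, 0, 0], [0, 0, 0]],
    [0.4, [0, 0, 0], [0, 0, 0]],
  ],
)

```text
time_s: 6.68
tool_pos: [0.4656, 0.2234, 0.1072]
tool_rot: [-177.6, -2.8, 152.3]
force: [-0.8, -0.5, -1.9]
grip_width: 0.0639
```

```bash
python3 -c "
from h import *
to([.4873,.2363,.039],[180,0,153.4])"
```

```text
shift now-axes [-1.65  2.44  6.65] | turned-axes [-1.36  2.13  6.82] | turn [-2.39 -2.81 -1.02] | [0.4656 0.2234 0.1072] [-177.58   -2.79  152.32] F [-0.8 -0.5 -1.9] w 0.0639 t 6.6833
```

servo_tool(
  plan=[
    [0.4, [-0.8, 1.2, 0.8], [-1.2, -1.4, -0.5]],
    [0.4, [-0.7, 1.0, 1.2], [-1.2, -1.4, -0.5]],
    [0.4, [0, 0, 0.8], [0, 0, 0]],
    [0.4, [0, 0, 0], [0, 0, 0]],
    [0.4, [0, 0, 0], [0, 0, 0]],
  ],
)

```text
time_s: 7.1
tool_pos: [0.4883, 0.2264, 0.0746]
tool_rot: [-179.6, -0.0, 152.8]
force: [0.3, 0.3, -1.7]
grip_width: 0.0636
```

```bash
python3 -c "
from h import *
to([.4873,.2363,.039],[180,0,153.4])"
```

```text
shift now-axes [0.54 0.86 3.56] | turned-axes [0.53 0.84 3.56] | turn [-0.36 -0.02 -0.57] | [0.4883 0.2264 0.0746] [-1.7964e+02 -2.0000e-02  1.5283e+02] F [ 0.3  0.3 -1.7] w 0.0636 t 7.1
```

Align at a height of about 15 mm over the pile, then look.

servo_tool(
  plan=[
    [0.4, [0.4, 0.7, 0.6], [-0.3, 0, -0.4]],
    [0.4, [0.2, 0.3, 0.8], [-0.1, 0, -0.2]],
    [0.4, [0, 0, 0.4], [0, 0, 0]],
    [0.4, [0, 0, 0], [0, 0, 0]],
    [0.4, [0, 0, 0], [0, 0, 0]],
  ],
)

```text
time_s: 7.52
tool_pos: [0.4875, 0.2369, 0.0557]
tool_rot: [180.0, -0.1, 153.3]
force: [0.1, 0.4, -1.6]
grip_width: 0.0638
```

```bash
python3 held.py;  python3 -c "
from h import *
to([.4873,.2363,.039],[180,0,153.4])
c=cam('scene'); u,v=proj(c,[.487,.236,.05]); u=int(u);v=int(v); print(u,v)
save('s1',cv2.resize(c['image'][v-75:v+75,u-100:u+100],None,fx=4,fy=4,interpolation=2))"
```

```text
end edge x 0.0631 slope deg 0.69
[ 0.0549 -0.0318 -0.015 ] [ 0.0549  0.0308 -0.015 ]
[ 0.0466 -0.0318 -0.015 ] [ 0.0466  0.0308 -0.015 ]
[ 0.0335 -0.0312 -0.015 ] [ 0.0335  0.0306 -0.015 ]
[ 0.02   -0.0319 -0.015 ] [ 0.0199  0.0309 -0.015 ]
shift now-axes [-0.02 -0.06  1.67] | turned-axes [-0.01 -0.05  1.67] | turn [ 0.03 -0.08 -0.12] | [0.4874 0.2368 0.0557] [ 1.7997e+02 -8.0000e-02  1.5328e+02] F [-0.3 -0.2 -2.5] w 0.0638 t 7.5667
394 224
```

View pics/s1.png

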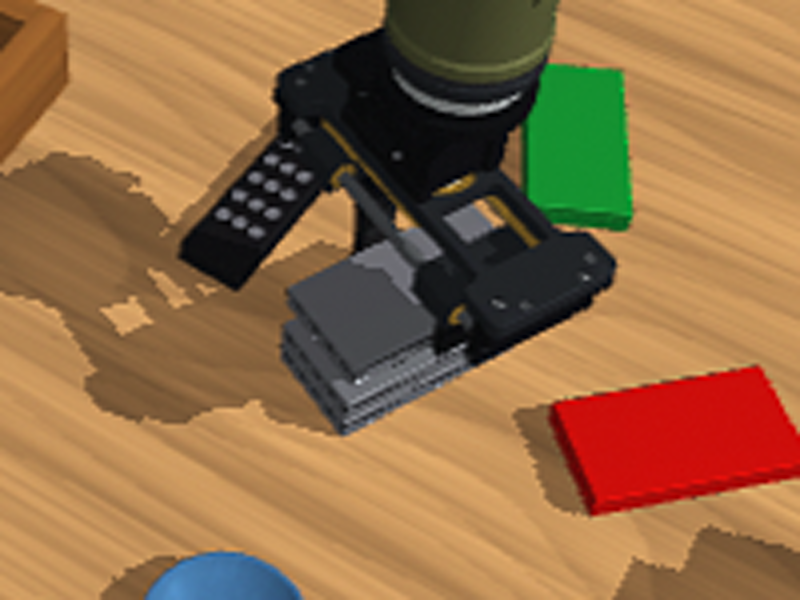

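```bash
python3 - <<'E'
from h import *
c=cam('scene'); o=env.get_obs()
for n,ce,y,z in(('pile',[.4863,.2368],-26.6,.036),('pile base',[.4863,.2368],-26.6,0),('held',[.4863,.2373],-26.7,.0707),('held bot',[.4863,.2373],-26.7,.0527)):
    r=R.from_euler('z',y,degrees=True)
    print(n,[tuple(int(4*(a-b)) for a,b in zip(proj(c,r.apply([sx*.062,sy*.032,0])+[*ce,z]),(294,149))) for sx,sy in((1,1),(1,-1))])
E
```

```text
pile [(344, 404), (279, 320)]
pile base [(337, 438), (275, 356)]
held [(351, 368), (284, 283)]
held bot [(348, 387), (282, 303)]
```

servo_tool(
  plan=[
    [0.4, [0, -0.05, 0.6], [0, 0, -0.1]],
    [0.4, [0, 0, 0.6], [0, 0, 0]],
    [0.4, [0, 0, 0.2], [0, 0, 0]],
    [0.4, [0, 0, 0], [0, 0, 0]],
    [0.4, [0, 0, 0], [0, 0, 0]],
  ],
)

```text
time_s: 8.08
tool_pos: [0.488, 0.2365, 0.0412]
tool_rot: [179.9, -0.0, 153.4]
force: [-0.4, 0.0, -2.1]
grip_width: 0.0637
```

```bash
python3 -c "
from h import *
to([.4873,.2363,.039],[180,0,153.4])"
```

```text
shift now-axes [ 0.06 -0.05  0.22] | turned-axes [ 0.06 -0.05  0.22] | turn [ 0.12 -0.01 -0.03] | [0.488  0.2365 0.0412] [ 1.7988e+02 -1.0000e-02  1.5337e+02] F [-0.4  0.  -2.1] w 0.0637 t 8.0833
```

servo_tool(
  plan=[
    [0.4, [0.06, -0.05, 0.2], [0.1, 0, 0]],
    [0.4, [0, 0, 0.05], [0, 0, 0]],
    [0.4, [0, 0, 0], [0, 0, 0]],
  ],
)

```text
time_s: 8.33
tool_pos: [0.4875, 0.2363, 0.0391]
tool_rot: [180.0, 0.0, 153.4]
force: [-0.9, -0.3, -2.6]
grip_width: 0.0636
```

```bash
python3 -c "
from h import *
to([.4873,.2363,.039],[180,0,153.4])"
```

```text
shift now-axes [ 0.02 -0.01  0.01] | turned-axes [ 0.02 -0.01  0.01] | turn [ 0.03  0.   -0.04] | [0.4875 0.2363 0.0391] [179.97   0.   153.36] F [-0.9 -0.3 -2.6] w 0.0636 t 8.3333
```

servo_tool(
  plan=[
    [0.4, [0, 0, 0.07], [0, 0, 0]],
    [0.4, [0, 0, 0.05], [0, 0, 0]],
    [0.4, [0, 0, 0], [0, 0, 0]],
  ],
)

```text
time_s: 8.58
tool_pos: [0.4876, 0.2364, 0.0391]
tool_rot: [179.9, -0.0, 153.4]
force: [0.3, -0.3, -1.8]
grip_width: 0.0636
```

servo_tool(
  plan=[
    [0.4, [0, 0, 0.15], [0, 0, 0]],
    [0.4, [0, 0, 0.1], [0, 0, 0]],
    [0.4, [0, 0, 0], [0, 0, 0]],
  ],
)

```text
time_s: 8.83
tool_pos: [0.4879, 0.2366, 0.0393]
tool_rot: [179.9, -0.0, 153.4]
force: [0.7, -0.2, -2.4]
grip_width: 0.0637
```

servo_tool(
  plan=[
    [0.4, [0, 0, 0.25], [0, 0, 0]],
    [0.4, [0, 0, 0.25], [0, 0, 0]],
  ],
)

```text
time_s: 9.0
tool_pos: [0.4882, 0.2368, 0.0389]
tool_rot: [179.9, -0.1, 153.4]
force: [-9.5, -4.8, 24.6]
grip_width: 0.0638
```

```bash
python3 -c "
from h import *
for i in range(3):
  c=cam('scene'); to([.4873,.2363,.039],[180,0,153.4])
u,v=394,224
save('s2',cv2.resize(c['image'][v-75:v+75,u-100:u+100],None,fx=4,fy=4,interpolation=2))"
```

```text
shift now-axes [ 0.06 -0.08 -0.01] | turned-axes [ 0.06 -0.08 -0.01] | turn [ 0.09 -0.12 -0.03] | [0.4882 0.2368 0.0389] [ 1.7991e+02 -1.2000e-01  1.5337e+02] F [-8.8 -3.1 19.9] w 0.0637 t 9.05
shift now-axes [ 0.06 -0.08 -0.01] | turned-axes [ 0.06 -0.08 -0.01] | turn [ 0.1  -0.11 -0.03] | [0.4882 0.2368 0.0389] [ 1.7990e+02 -1.1000e-01  1.5337e+02] F [-8.3 -4.3 19.5] w 0.0636 t 9.1
shift now-axes [ 0.06 -0.08 -0.01] | turned-axes [ 0.06 -0.08 -0.01] | turn [ 0.1  -0.11 -0.03] | [0.4882 0.2368 0.0389] [ 1.7990e+02 -1.1000e-01  1.5337e+02] F [-7.6 -3.4 20. ] w 0.0638 t 9.15
```

View pics/s2.png

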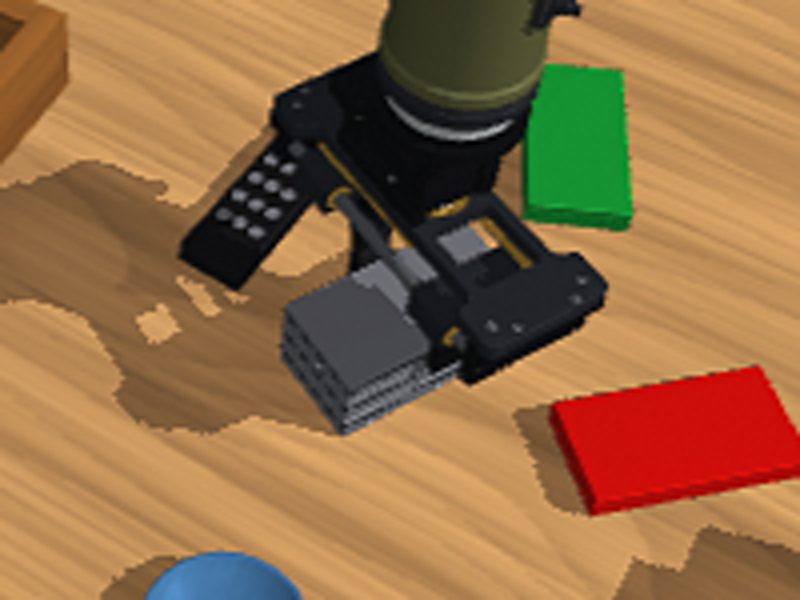

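servo_tool(
  plan=[
    [0.4, [0.06, -0.06, -0.04], [0.1, -0.1, 0]],
    [0.4, [0, 0, 0], [0, 0, 0]],
    [0.4, [0, 0, 0], [0, 0, 0]],
  ],
)

```text
time_s: 9.4
tool_pos: [0.4882, 0.2371, 0.0399]
tool_rot: [179.9, 0.1, 153.4]
force: [0.1, -0.2, -1.9]
grip_width: 0.0635
```

servo_tool(
  plan=[
    [0.4, [0.05, -0.12, 0], [0, 0, 0]],
    [0.4, [0, 0, 0], [0, 0, 0]],
  ],
)

```text
time_s: 9.57
tool_pos: [0.4868, 0.236, 0.039]
tool_rot: [179.9, 0.1, 153.4]
force: [-2.2, -1.1, 2.6]
grip_width: 0.0637
```

servo_tool(
  plan=[
    [0.4, [0, 0, 0], [0, 0, 0]],
    [0.9, [0, 0, 0], [0, 0, 0]],
    [0.9, [0, 0, 0], [0, 0, 0]],
    [0.9, [0, 0, 0], [0, 0, 0]],
    [0.9, [0, 0, 0], [0, 0, 0]],
    [0.9, [0, 0, -1], [0, 0, 0]],
    [0.9, [0, 0, -2], [0, 0, 0]],
    [0.9, [0, 0, -3.5], [0, 0, 0]],
    [0.9, [0, 0, -3.5], [0, 0, 0]],
    [0.9, [0, 0, -3], [0, 0, 0]],
    [0.9, [0, 0, 0], [0, 0, 0]],
  ],
)

```text
time_s: 10.48
tool_pos: [0.4859, 0.2349, 0.1753]
tool_rot: [-179.9, 0.0, 153.3]
force: [0.9, 0.2, -0.4]
grip_width: 0.0786
```

```bash
python3 - <<'E'
from q import *
c=cam('wrist'); s=proj(c,[.46,.25,.054]); print(s); fit(c,c['image'],.054,(float(s[0]),float(s[1])))
a=cam('scene'); u,v=394,224
A=cv2.resize(a['image'][v-60:v+60,u-70:u+90],None,fx=3,fy=3,interpolation=2)
b=c['image'][0:320,120:520]; A=cv2.resize(A,(427,320)); save('placed',np.hstack([A,b[:, :373]]))
to([.486,-.12,.16],[180,0,93.5])
E
```

```text
(np.float64(320.71247260660533), np.float64(157.34762523361985))
centre [0.482  0.2379] size [0.1158, 0.0628] yaw -26.64
corners px [(279, 116), (283, 252), (355, 251), (359, 115)]
shift now-axes [-16.09 -31.5    1.22] | turned-axes [-35.33  -1.92   1.04] | turn [-4.900e-01  5.000e-02  5.984e+01] | [0.4836 0.2338 0.1704] [-179.57   -0.19  153.34] F [-0.4 -0.5  0.1] w 0.0782 t 10.5833
```

View pics/placed.png

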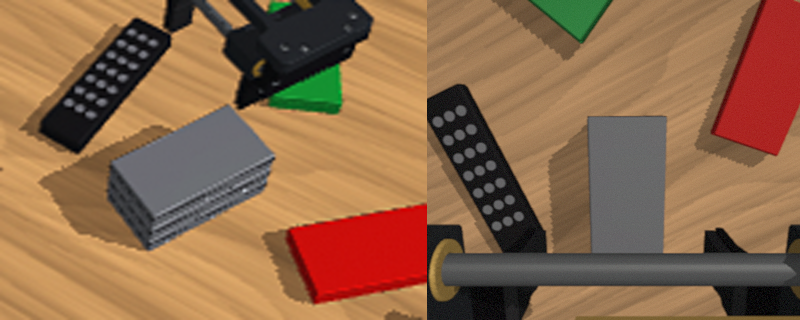

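```bash
python3 - <<'E'
from q import *
c=cam('top'); 
us=[proj(c,[x,y,.064]) for x in(.41,.57) for y in(-.36,-.03)]; us=np.array(us); a,b=us.min(0).astype(int),us.max(0).astype(int)
im=c['image'][a[1]:b[1],a[0]:b[0]]; print(a,b); save('hatch',cv2.resize(im,None,fx=5,fy=5,interpolation=2))
E
```

```text
[354 199] [496 269]
```

View pics/hatch.png

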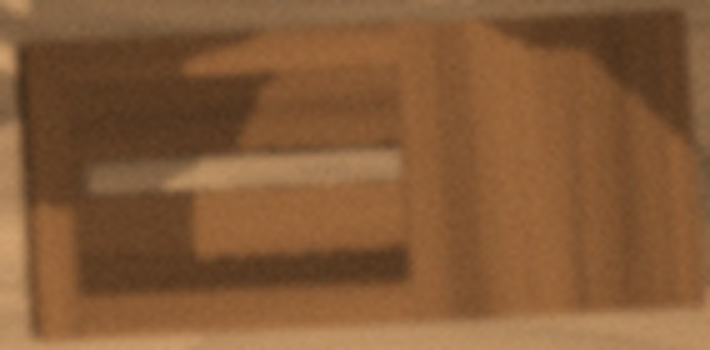

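```bash
python3 - <<'E'
from q import *
c=load('top'); f=lambda u,v,z: ray(c,354+u/5,199+v/5,z)[:2].round(4)
print('end',f(88,162,.022),f(88,194,.022),'far',f(398,150,.022),f(398,185,.022))
print('hatch',f(80,80,.064),f(80,294,.064),f(405,65,.064),f(410,275,.064),'box',f(22,42,.064),f(35,335,.064),f(690,10,.064),f(705,305,.064))
E
```

```text
end [ 0.496  -0.0741] [ 0.4806 -0.0741] far [ 0.5031 -0.224 ] [ 0.4862 -0.2238]
hatch [ 0.533  -0.0658] [ 0.4337 -0.0658] [ 0.5413 -0.2177] [ 0.4437 -0.219 ] box [ 0.5505 -0.0387] [ 0.4147 -0.0449] [ 0.5683 -0.3518] [ 0.431  -0.3559]
```

servo_tool(
  plan=[
    [0.5, [0, 0, 0], [0, 0, 6.7]],
    [0.5, [0, 0, 0], [0, 0, 6.7]],
    [0.5, [0, 0, 0], [0, 0, 6.7]],
    [0.5, [0, 0, 0], [0, 0, 6.7]],
    [0.5, [0, 0, 0], [0, 0, 6.7]],
    [0.5, [0, 0, 0], [0, 0, 6.7]],
    [0.5, [0, 0, 0], [0, 0, 6.7]],
    [0.5, [0, 0, 0], [0, 0, 6.7]],
    [0.5, [0, 0, 0], [0, 0, 6.7]],
    [0.5, [-2, 0, 0], [0, 0, 0]],
    [0.5, [-3.8, 0, 0], [0, 0, 0]],
    [0.5, [-3.8, 0, 0], [0, 0, 0]],
    [0.5, [-3.8, 0, 0], [0, 0, 0]],
    [0.5, [-3.8, 0, 0], [0, 0, 0]],
    [0.5, [-3.8, 0, 0], [0, 0, 0]],
    [0.5, [-3.8, 0, 0], [0, 0, 0]],
    [0.5, [-3.8, 0, 0], [0, 0, 0]],
    [0.5, [-2, 0, 0], [0, 0, 0]],
    [0.5, [0, 0, 0], [0, 0, 0]],
  ],
)

```text
time_s: 12.22
tool_pos: [0.4602, -0.0967, 0.1457]
tool_rot: [-176.4, 1.9, 91.0]
force: [-0.5, 0.2, 0.2]
grip_width: 0.0437
```

```bash
python3 -c "
from h import *
to([.4915,-.139,.13],[180,0,93])"
```

```text
shift now-axes [-4.23  3.16  1.52] | turned-axes [-4.39  2.91  1.57] | turn [-3.6   1.86 -2.03] | [ 0.4602 -0.0967  0.1457] [-176.43    1.93   91.03] F [-0.5  0.2  0.2] w 0.0437 t 12.2167
```

servo_tool(
  plan=[
    [0.5, [-2.2, 1.5, 0.2], [-1.8, 0.9, -1]],
    [0.5, [-2.2, 1.5, 0.2], [-1.8, 0.9, -1]],
    [0.5, [0, 0, 0], [0, 0, 0]],
    [0.5, [0, 0, 0], [0, 0, 0]],
  ],
)

```text
time_s: 12.55
tool_pos: [0.4869, -0.142, 0.1364]
tool_rot: [-179.6, -0.1, 93.1]
force: [0.2, 0.2, -0.7]
grip_width: 0.0436
```

```bash
python3 - <<'E'
from q import *
to([.4915,-.139,.13],[180,0,93])
c=cam('wrist'); np.savez('pics/w_sc',R=c['R'],t=c['t'],fx=c['fx'],fy=c['fy'],cx=c['cx'],cy=c['cy'],im=c['image'])
for p in([.4883,-.0741,.022],[.4915,-.139,.022],[.4947,-.224,.022]): print(np.round(proj(c,p)))
save('w_sc',c['image'])
E
```

```text
shift now-axes [0.27 0.48 0.64] | turned-axes [0.28 0.47 0.64] | turn [-0.38 -0.12  0.12] | [ 0.4869 -0.142   0.1364] [-1.7962e+02 -1.2000e-01  9.3120e+01] F [ 0.2  0.2 -0.7] w 0.0436 t 12.55
[326. 110.]
[325. 192.]
[323. 286.]
```

View pics/w_sc.png

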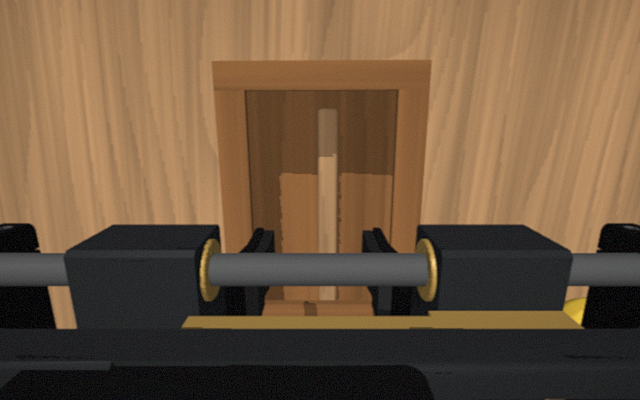

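```bash
python3 - <<'E'
from q import *
c=load('w_sc')
for p in((327.5,110),(328,200),(328,290),(230,62),(246,91),(397,91)): print(p,ray(c,*p,.022 if p[0]>300 and p[0]<390 else .064)[:2].round(4))
print(c['R'][0].round(3))
E
```

```text
(327.5, 110) [ 0.4897 -0.0744]
(328, 200) [ 0.4945 -0.1458]
(328, 290) [ 0.4995 -0.2272]
(230, 62) [ 0.4254 -0.0486]
(246, 91) [ 0.4356 -0.0656]
(397, 91) [ 0.5329 -0.0604]
[ 0.998  0.054 -0.007]
```

servo_tool(
  plan=[
    [0.5, [0.3, 0.7, 0.5], [-0.4, -0.1, -0.6]],
    [0.5, [0, 0, 1.5], [0, 0, 0]],
    [0.5, [0, 0, 2.5], [0, 0, 0]],
    [0.5, [0, 0, 1.5], [0, 0, 0]],
    [0.5, [0, 0, 0], [0, 0, 0]],
    [0.5, [0, 0, 0], [0, 0, 0]],
  ],
)

```text
time_s: 13.1
tool_pos: [0.4944, -0.1281, 0.0714]
tool_rot: [-179.9, -0.2, 94.7]
force: [0.5, -0.1, 1.0]
grip_width: 0.0438
```

```bash
python3 -c "
from h import *
to([.494,-.139,.0095],[180,0,93.7])"
```

```text
shift now-axes [-1.11 -0.12  6.19] | turned-axes [-1.08 -0.11  6.19] | turn [-0.09 -0.22  1.  ] | [ 0.4944 -0.1281  0.0714] [-179.91   -0.22   94.7 ] F [ 0.5 -0.1  1. ] w 0.0438 t 13.1
```

servo_tool(
  plan=[
    [0.5, [-1.0, -0.1, 0.5], [0, -0.2, 1.0]],
    [0.5, [-0.3, 0, 1.5], [0, 0, 0]],
    [0.5, [-0.2, 0, 1.5], [0, 0, 0]],
    [0.5, [0, 0, 0.5], [0, 0, 0]],
    [0.5, [0, 0, 0], [0, 0, 0]],
    [0.5, [0, 0, 0], [0, 0, 0]],
  ],
)

```text
time_s: 13.6
tool_pos: [0.4986, -0.1428, 0.0335]
tool_rot: [179.7, 0.0, 93.9]
force: [-0.8, 0.4, -0.5]
grip_width: 0.0434
```

```bash
python3 -c "
from h import *
to([.494,-.139,.0095],[180,0,93.7])"
```

```text
shift now-axes [ 0.41 -0.44  2.39] | turned-axes [ 0.41 -0.43  2.4 ] | turn [0.31 0.04 0.16] | [ 0.4986 -0.1428  0.0335] [1.7969e+02 4.0000e-02 9.3860e+01] F [-0.8  0.4 -0.5] w 0.0434 t 13.6
```

servo_tool(
  plan=[
    [0.5, [0.2, -0.45, 0.4], [0.3, 0, 0.2]],
    [0.5, [0, 0, 0.9], [0, 0, 0]],
    [0.5, [0, 0, 0.7], [0, 0, 0]],
    [0.5, [0, 0, 0], [0, 0, 0]],
    [0.5, [0, 0, 0], [0, 0, 0]],
  ],
)

```text
time_s: 14.02
tool_pos: [0.4956, -0.1409, 0.0142]
tool_rot: [179.7, 0.0, 93.7]
force: [0.3, -0.6, -0.8]
grip_width: 0.0436
```

```bash
python3 -c "
from h import *
to([.494,-.139,.0095],[180,0,93.7])"
```

```text
shift now-axes [ 0.2  -0.15  0.47] | turned-axes [ 0.2  -0.15  0.47] | turn [ 0.26  0.03 -0.05] | [ 0.4956 -0.1409  0.0142] [1.7974e+02 3.0000e-02 9.3650e+01] F [ 0.3 -0.6 -0.8] w 0.0436 t 14.0167
```

servo_tool(
  plan=[
    [0.5, [0.1, -0.15, 0.4], [0.2, 0, 0]],
    [0.5, [0, 0, 0.1], [0, 0, 0]],
    [0, [0, 0, 0], [0, 0, 0]],
    [0, [0, 0, 0], [0, 0, 0]],
    [0, [0, 0, 0], [0, 0, 0]],
    [0, [0, 0, 0], [0, 0, 0]],
    [0, [0, 0, 0], [0, 0, 0]],
    [0, [0, 0, 0], [0, 0, 0]],
  ],
  force=40,
)

```text
time_s: 14.68
tool_pos: [0.4944, -0.1399, 0.009]
tool_rot: [179.9, 0.0, 93.7]
force: [-0.1, -0.8, -0.6]
grip_width: 0.0156
```

```bash
python3 -c "
from h import *
to([.494,-.139,.0095],[180,0,93.7]); print(env.get_obs()['qpos'].round(1))"
```

```text
shift now-axes [ 0.09 -0.03 -0.05] | turned-axes [ 0.09 -0.03 -0.05] | turn [ 0.07  0.04 -0.04] | [ 0.4944 -0.1399  0.009 ] [1.7993e+02 4.0000e-02 9.3660e+01] F [-0.1 -0.8 -0.6] w 0.0156 t 14.6833
[-21.   16.8  38.  116.2 -13.2  51.1  27.8]
```

servo_tool(
  plan=[
    [0, [0, 0, -0.3], [0, 1, 0]],
    [0, [0, 0, -0.85], [0, 3, 0]],
    [0, [0, 0, -0.85], [0, 3, 0]],
    [0, [0, 0, -0.85], [0, 3, 0]],
    [0, [0, 0, 0], [0, 0, 0]],
    [0, [0, 0, 0], [0, 0, 0]],
  ],
)

```text
time_s: 15.18
tool_pos: [0.495, -0.1419, 0.0396]
tool_rot: [179.8, -10.5, 93.9]
force: [-0.7, 0.3, -1.1]
grip_width: 0.0157
```

```bash
cat > st.py <<'E'
from h import *
def st(o=None):
    o=env.get_obs(); Rt=R.from_euler('xyz',o['tool_rot'],degrees=True)
    f=lambda x,z:(Rt.apply([x,0,z])+o['tool_pos']).round(4)
    # stick in tool axes: handle end x=+.0655, claw x=-.1645, bottom z=+.003, top z=-.013
    cb,ct,hb=f(-.1645,.003),f(-.1645,-.013),f(.0655,.003); ht=f(.0655,-.013)
    s=(-.2185-ct[1])/(ht[1]-ct[1]); print('claw bot',cb,'claw top',ct,'handle bot',hb,'top face z at edge',(ct[2]+s*(ht[2]-ct[2])).round(4),'s',round(s,2))
    m=Rt.as_matrix(); print('tilt',np.degrees(np.arcsin(m[2,0])).round(2),'toolx',m[:,0].round(3),'tooly',m[:,1].round(3),'pos',o['tool_pos'].round(4),'F',o['force'].round(1),'M',o['wrist_torque'].round(2),'w',round(o['grip_width'],4),'t',round(o['time_s'],2))
st(); print(env.get_obs()['qpos'].round(0))
E
python3 st.py
```

```text
claw bot [ 0.5059 -0.3027  0.0067] claw top [ 0.506  -0.3057  0.0225] handle bot [ 0.4906 -0.0771  0.0486] top face z at edge 0.0386 s 0.39
tilt 10.48 toolx [-0.066  0.981  0.182] tooly [0.998 0.067 0.004] pos [ 0.495  -0.1419  0.0396] F [-0.7  0.3 -1.1] M [-0.26  0.06  0.05] w 0.0157 t 15.18
[-12.  18.  37. 112. -23.  61.  40.]
```

servo_tool(
  plan=[
    [0, [0, 0, -0.9], [0, 3, 0]],
    [0, [0, 0, -0.9], [0, 3, 0]],
    [0, [0, 0, -0.8], [0, 2.5, 0]],
    [0, [0, 0, 0], [0, 0, 0]],
    [0, [0, 0, 0], [0, 0, 0]],
  ],
)

```text
time_s: 15.6
tool_pos: [0.4939, -0.1441, 0.0632]
tool_rot: [-180.0, -19.2, 94.1]
force: [0.5, 0.3, -0.3]
grip_width: 0.0157
```

```bash
python3 st.py
```

```text
claw bot [ 0.5049 -0.2981  0.0062] claw top [ 0.5053 -0.3034  0.0214] handle bot [ 0.4894 -0.0814  0.0818] top face z at edge 0.051 s 0.39
tilt 19.19 toolx [-0.067  0.942  0.329] tooly [ 0.997  0.072 -0.001] pos [ 0.4939 -0.1441  0.0632] F [ 0.5  0.3 -0.3] M [-0.44  0.08 -0.02] w 0.0157 t 15.6
[ -6.  20.  36. 107. -29.  70.  47.]
```

servo_tool(
  plan=[
    [0, [0.8, 0, 0], [0, 0, 0]],
    [0, [1.3, 0, 0], [0, 0, 0]],
    [0, [1.3, 0, 0], [0, 0, 0]],
    [0, [0.8, 0, 0], [0, 0, 0]],
    [0, [0, 0, 0], [0, 0, 0]],
  ],
)

```text
time_s: 16.02
tool_pos: [0.4887, -0.0965, 0.0746]
tool_rot: [-179.6, -19.0, 94.3]
force: [-0.1, 0.8, -1.2]
grip_width: 0.0155
```

```bash
python3 st.py
```

```text
claw bot [ 0.5003 -0.2506  0.0181] claw top [ 0.5008 -0.2558  0.0332] handle bot [ 0.484  -0.0338  0.0931] top face z at edge 0.0461 s 0.17
tilt 19.05 toolx [-0.071  0.943  0.326] tooly [ 0.997  0.077 -0.006] pos [ 0.4887 -0.0965  0.0746] F [-0.1  0.8 -1.2] M [-0.47 -0.    0.01] w 0.0155 t 16.02
[-10.  16.  35. 110. -27.  69.  42.]
```

servo_tool(
  plan=[
    [0, [0.9, 0, -0.05], [0, 0, 0]],
    [0, [1.4, 0, -0.05], [0, 0, 0]],
    [0, [1.4, 0, -0.1], [0, 0, 0]],
    [0, [1.4, 0, -0.1], [0, 0, 0]],
    [0, [0.9, 0, -0.1], [0, 0, 0]],
    [0, [0, 0, 0], [0, 0, 0]],
  ],
)

```text
time_s: 16.52
tool_pos: [0.483, -0.0351, 0.0983]
tool_rot: [-179.6, -19.0, 94.5]
force: [0.6, -0.1, -0.7]
grip_width: 0.0155
```

```bash
python3 st.py
```

```text
claw bot [ 0.495  -0.1892  0.042 ] claw top [ 0.4956 -0.1944  0.0572] handle bot [0.4781 0.0276 0.1167] top face z at edge 0.0489 s -0.11
tilt 18.95 toolx [-0.074  0.943  0.325] tooly [ 0.997  0.08  -0.007] pos [ 0.483  -0.0351  0.0983] F [ 0.6 -0.1 -0.7] M [-0.48 -0.01 -0.01] w 0.0155 t 16.52
[-16.  10.  33. 112. -25.  69.  33.]
```

servo_tool(
  plan=[
    [0, [0.5, 0, -1.2], [0, 0, 0]],
    [0, [0.8, 0, -2.3], [0, 0, 0]],
    [0, [0.8, 0, -2.3], [0, 0, 0]],
    [0, [0.8, 0, -2.3], [0, 0, 0]],
    [0, [0.8, 0, -2.3], [0, 0, 0]],
    [0, [0.8, 0, -2.3], [0, 0, 0]],
    [0, [0.4, 0, -1.2], [0, 0, 0]],
    [0, [0, 0, 0], [0, 0, 0]],
    [0, [0, 0, 0], [0, 0, 0]],
  ],
)

```text
time_s: 17.27
tool_pos: [0.4829, -0.0402, 0.2563]
tool_rot: [-179.5, -18.6, 93.9]
force: [0.1, 0.4, -0.7]
grip_width: 0.0158
```

```bash
python3 st.py; python3 - <<'E'
from q import *
c=cam('scene')['image']; a=cam('top')['image']
save('end',np.hstack([cv2.resize(c,(400,250)),cv2.resize(a,(400,250))])); 
save('end2',np.vstack([cv2.resize(c[40:290,60:520],(552,300)),cv2.resize(a[110:310,140:507],(552,300))]))
E
```

```text
claw bot [ 0.4934 -0.1947  0.2009] claw top [ 0.4939 -0.1998  0.216 ] handle bot [0.4786 0.0227 0.2744] top face z at edge 0.2097 s -0.09
tilt 18.64 toolx [-0.064  0.945  0.32 ] tooly [ 0.997  0.071 -0.009] pos [ 0.4829 -0.0402  0.2563] F [ 0.1  0.4 -0.7] M [-0.52 -0.03 -0.01] w 0.0158 t 17.27
[-18.   1.  34. 101. -18.  85.  22.]
```

View pics/end2.png

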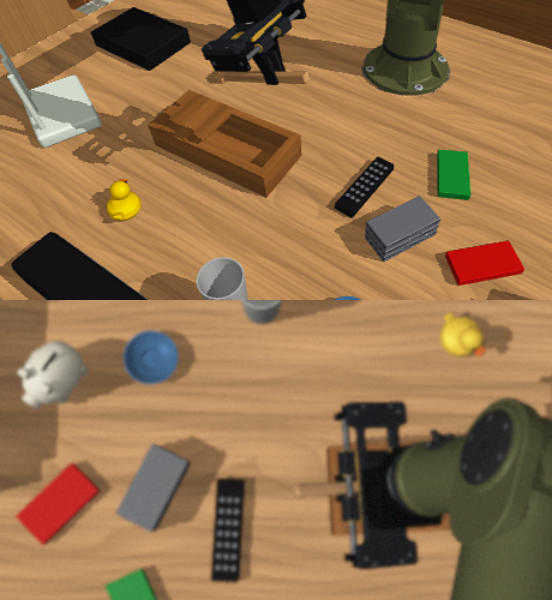

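```bash
python3 -c "
from h import *
print(env.get_obs()['joint_velocities'].round(2)); print(env.sign_off())"
```

```text
[-0.12  0.71 -0.47  1.26 -0.19 -0.1   0.02]
the job is handed in; nothing more can be done
None
```

I stacked the loose case on the two-case pile and let it go. I then drew the scratcher out of the hatch handle first, at about a 19° tilt, and handed in at about 17 s with it still in the gripper.

- **Pile:** after release the scene and wrist pictures show the three cases flush. The top case's yaw measured -26.6°, the same as the pile before. Its centre could not be measured directly because the gripper hid one end. From the tool position at release it should be within about 1 mm.
- **Scratcher:** it is held at a 15.8 mm opening. By calculation from the tool pose, its lowest point is at about z = 0.20 m, roughly 137 mm above the box top. The readings between moves showed only about 1 N while tilting and drawing it out, so there was no sign of prising.
- **Hard press:** while setting the case down I pressed to about 25 N before noticing it was already seated. It slid by under 1 mm. I eased off, re-centred it and then released.
- **Other objects:** in the final pictures the remote, duck, pig money box and the red and green cases look to be where they were. The dish and tumbler are partly cropped, but the path did not go near them. I judged this by eye only and did not measure them again.

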